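# Seat a part-used milling blank on the holder's locating pin

## Task

The white part-used milling blank lies in the ring of the blank holder, but its rim rides on the ring's locating pin because its notch points elsewhere. Put a fingertip into the big opening in the blank, push the blank round until its notch is over the pin, then gently press the blank down with the fingertip until it sits fully home on the ring's shoulder. Only push and press it, never lift it, and leave everything else on the bench alone.

Things in the scene. Friction and masses are not known exactly. Their poses are not given: they have to be found in the camera images.
- holder: Blank holder: dark metal ring (outer diameter 132 mm, bore 100 mm), axis upright, on posts over a grey stand (base 150 x 250 mm, 12 mm high, fixed). Origin: on the ring's axis at table height; x points to the locating pin, y to the steel shank, z up. Ring top 61 mm above the table; inside, a shoulder (inner diameter 87 mm) at 51 mm; below that it is open down to the base plate.
- pin_top (a point): Top of the locating pin: upright bright steel dowel, 10 mm diameter, domed end, 48 mm from the ring's axis, rising 5.5 mm above the shoulder. Fixed; it stands in the only slot of the ring's wall, inside a small ear that juts out to 78 mm from the axis, and a sliver of it shows outside the blank's rim.
- blank: Part-used blank: white disc, 98 mm across, 18 mm thick, level, on the ring's axis. Origin: on the axis, in its underside; x points to its notch, z up. It starts 6 mm proud (top 75 mm above the table); seated, it rests on the shoulder (top 69 mm). Snug fit: turns either way without end (friction 0.05 N m), goes down under about 6 N, stays where left, cannot go down unless the notch is over the pin.
- notch (a point): Middle of the blank's notch, level with the blank's top face, 48 mm from the axis. The notch goes through the full thickness at the rim, 15 mm wide and 8 mm deep (floor 41.5 mm from the axis). Starts 40 to 180 degrees from the pin, either way. When within about 3 mm of the pin, the pin's dome guides it down; seated, this point is straight above the pin.
- opening (a point): Middle of the blank's D-shaped through opening, level with the blank's top face, 17 mm from the axis on the side away from the notch. The opening is bounded by an arc of 42 mm radius about the axis and by a straight wall at x = +8 mm of the blank's frame (parallel to its y, 82 mm long). A fingertip pushing either end of the straight wall turns the blank.
- press_spot (a point): Place to press: on the blank's flat top, on its solid part midway between the straight wall and the notch, 25 mm from the axis towards the notch; 33 mm of flat top from wall to notch.
- clamp_ring: Loose aluminium clamp ring, 132 mm across, 5 mm thick, lying flat beside the holder. Origin: centre of its underside. Leave alone.
- driver: Loose screwdriver, 170 mm long, lying on the table on the robot's side of the holder. Leave alone.
- dust_brush: Loose brush, 180 mm long, lying beside the holder. Leave alone.
- spare_blank: Whole, unused white blank (a plain disc 98 mm across and 18 mm thick, with no notch and no opening) lying on the table. Leave alone.
- stone_cast: Plaster cast of a dental arch, about 61 x 66 x 33 mm. Leave alone.
- crown_tray: Small steel tray, 100 x 75 x 18 mm, with four milled crowns. Leave alone.
- bottle: White bottle, 60 mm across and 150 mm tall. Leave alone.

How it is judged (in metres and radians):
At the end, for the whole second after the job is handed in: The blank's underside is within 1.1 mm of the ring's shoulder (at most 52.1 mm above the table), its notch is within 3.5 mm of the pin seen from above, and it is at rest (z of blank in the frame of holder below 0.0521 m and horizontal distance between notch and pin_top below 0.0035 m and angular speed of blank below 0.05 rad/s); the robot touches nothing.
It fails at once if the blank is lifted more than 3 mm above where it started (z of blank in the frame of holder above 0.06 m).
It fails at once if the brittle blank is pushed or pressed with more than 60 N (contact force between the fingers and blank above 60 N).
It fails at once if another thing on the bench is moved more than 20 mm (distance of any of clamp_ring, driver, dust_brush, spare_blank, stone_cast, crown_tray, bottle from where it was at the start of the episode above 0.02 m).
It also fails if it takes over 61 s, if anything falls off the work surface, if the arm or the gripper's body presses on something with over 40 N, if the wrist force passes 120 N, or if a joint passes its speed limit or range.

## Robot

A 6-joint arm with a two-finger parallel gripper is mounted at the origin on the work surface. World frame = base frame: x ahead of the robot, y to its left, z up, the work surface at z = 0. Lengths are in m, angles in degrees, forces in N, time in s.
With the tool pointing down it reaches from about 0.275 to 0.975 m from the base axis. Payload 8.4 kg.
Tool frame: the origin (TCP) lies at the very end of the fingers, on their centre line; the grasp point (between the pads) lies 19 mm behind it; z points along the fingers, y is the direction in which the jaws open and shut (so a half turn about z gives the same grasp; the last joint's range is limited). The gripper opens to 92 mm and grips with 3 to 60 N. Pads are 20 mm wide; open, the fingers measure 128 mm over their backs; the gripper's body (75 mm by 189 mm) begins 69 mm behind the grasp point.
Start: joints at [70.05, 20.225, 93.587, -0, 66.188, -0.138], TCP at [0.212, 0.588, 0.215] pointing down, gripper open.
Joint ranges: [-150.9, 150.9], [-52.94, 120.26], [3.33, 152.33], [-74.26, 254.26], [0, 154.13], [-172.89, 172.89]. Speed limits (degrees/s): [127.2, 127.2, 159.86, 180, 180, 180].

## Interface

Orientations are given as [roll, pitch, yaw] about the fixed x, y, z axes, in that order (R = Rz(yaw) Ry(pitch) Rx(roll)).
In Python, from bench import bot, cams, workorder, models gives the robot as it stands.
- The arm moves only by the tool step_arm, never from a script. Its argument "rows" is a list of rows, each a list of 7 numbers: the turn, a rotation vector about the world's x, y, z in degrees, then the shift along the world's x, y, z in cm, then the opening, from 0 (shut) to 1 (fully open). A call has 1 to 5 rows; each row shifts and turns the pose as measured when the row begins; what a row does not reach is not made up. A row lasts 1/12 s, in which the tool goes at most 41.7 mm and 7.16 degrees, less where a joint would pass 70% of its speed; a pose out of reach is approached as far as the arm can. A call is refused whole if a number of a shift passes 4.17 or a number of a turn 7.16, either way. A call with a gripper value outside its range is refused whole. The fingers move at their own pace and stop on an object; "newtons" is the grip in N (left out, the last holds). Time passes only in rows, so rows that do not move let the fingers close. It gives the time, the measured TCP pose, the force and the opening at its end, in the units of the state.
- bot.state(): the state, without advancing time (a new reading comes with each control period).
- cams.capture(name): name is "scene" or "top"; returns the picture (480x640x3 uint8, blue, green, red); there is no depth.
- cams.calibration(name): a dict with "vfov" (degrees; the focal length in pixels is half the picture's height over the tangent of half this angle, whatever the lens; pixels are square), "cx", "cy" (the principal point, pixels), "R" (3x3) and "t" (3): a world point X has camera coordinates R X + t. Camera axes: x right, y down, z forward; pixel columns grow to the right and rows downward; lengths in m; the calibration is good to about 2 mm. A picture is of the moment at which its call begins. calibration takes no time and is no camera call.
- workorder.finish_job(): hands the job in, once; it reports no verdict.
Trained networks look in the newest picture that a camera, given by its name, has taken for a name from the list of things; names that differ only in an ending like _2 or _b are one class to them, and where a whole thing is asked for, a point or a joint stands for the part that bears it (a point fixed in the world has none). Each returns a list of dicts, best first, with "conf" (0 to 1); they miss things now and then, are a little off and sometimes report something else, mostly with a low value. They report only what shows in the picture. A call takes as long as a camera call.
- models.find_in(label, camera): "location" ([x, y, z] in m, in world coordinates, good to about 4 mm: the middle of the surface that is visible of it).
- models.place_of(label, camera): "location" ([x, y, z] in m, in world coordinates, good to about 4 mm: a listed point, or the origin of a listed thing).
The state is a dict: "time_s": time; "joint_pos": joint angles; "dq": joint speeds; "joint_torque": joint torques, N m; "ee_pos": TCP position; "tcp_rot": TCP orientation; "wrist_force": force on the tool from outside, world axes, zero at the start; "ft_torque": the same for the moment, N m; "grip_width": finger opening in m.
Only numpy, scipy, OpenCV 4.12 (cv2) and the standard library are available. Lean on these libraries where they do the work, as an engineer would, in place of code of your own. Each camera call takes 0.05 s, during which the arm holds its last target.

## Working session

There is one attempt and no reset: what is moved stays moved. The work goes in short steps, Python scripts to look and compute and a tool call to move; the robot and the scene stay as the last step left them, time stands still between calls to the robot, and variables do not carry over. Pictures are saved under pics/ and viewed, and the job is handed in when it is done.

Besides the shell and the picture viewer there is one more tool, called after "Emit:" by a JSON object that holds its "api" and its "payload", one argument or row to a line. step_arm: Moves the arm, as the interface text tells. Its arguments: {"type":"object","properties":{"rows":{"type":"array"},"newtons":{"type":"number"}},"required":["rows"]}

```bash
mkdir -p pics; ls; python3 - <<'E'
from bench import bot,cams,models
import cv2
s=bot.state();print(s)
for c in("scene","top"):
    cv2.imwrite(f"pics/{c}0.png",cams.capture(c)); k=cams.calibration(c);print(c,k)
    for l in("holder","pin_top","blank","notch","opening","press_spot"):
        print(l,[(round(d['conf'],2),[round(float(v),4) for v in d['location']]) for d in models.place_of(l,c)[:3]])
E
```

```text
pics
{'time_s': 0.0, 'joint_pos': array([ 7.00503305e+01,  2.02618459e+01,  9.36282448e+01,  1.38671304e-03,
        6.61891906e+01, -1.36917993e-01]), 'dq': array([-0.01776766,  0.02721257,  0.00695738,  0.01675496, -0.00734901,
        0.0833583 ]), 'joint_torque': array([-3.89436012e-03, -5.93862391e+01, -3.34192443e+01,  6.90363301e-02,
        2.38578091e-02, -1.20398140e-04]), 'ee_pos': array([0.21165881, 0.58754071, 0.2138769 ]), 'tcp_rot': array([-1.79920722e+02, -1.45735717e-03,  1.60186687e+02]), 'wrist_force': array([ 0.42619298, -0.27145416, -0.25629256]), 'ft_torque': array([ 0.01894341, -0.01134828,  0.01859347]), 'grip_width': 0.09157416625898941}
scene {'vfov': 47.85751916933531, 'cx': 321.5185134499537, 'cy': 244.2473597052182, 'R': array([[-0.2733425 ,  0.96189313,  0.00674464],
       [ 0.81267934,  0.23468007, -0.53336436],
       [-0.51462235, -0.14030992, -0.84585871]]), 't': array([ 0.1630246 , -0.4063073 ,  1.92285325])}
holder [(0.56, [0.526, 0.0513, -0.0016]), (0.3, [0.5013, 0.0486, 0.0745])]
pin_top [(0.93, [0.572, 0.0439, 0.0524])]
blank [(0.74, [0.5204, 0.0544, 0.0567]), (0.48, [0.3718, 0.4506, -0.0003])]
notch [(0.95, [0.4792, 0.0342, 0.0742])]
opening [(0.7, [0.5447, 0.06, 0.0706]), (0.21, [0.5722, 0.0447, 0.0528])]
press_spot [(0.57, [0.5012, 0.0479, 0.0763])]
top {'vfov': 45.679341679132975, 'cx': 324.2327606964119, 'cy': 234.80543582169423, 'R': array([[-8.16177288e-03, -9.99966526e-01,  5.75682097e-04],
       [-9.86660416e-01,  7.95956034e-03, -1.62597257e-01],
       [ 1.62587232e-01, -1.89508462e-03, -9.86692354e-01]]), 't': array([-0.00650806,  0.51433097,  1.30841081])}
holder [(0.95, [0.525, 0.0522, -0.0028])]
pin_top [(0.6, [0.5738, 0.0415, 0.0572])]
blank [(0.96, [0.5251, 0.0562, 0.0545])]
notch [(0.7, [0.4832, 0.0344, 0.0755])]
opening [(0.9, [0.5436, 0.062, 0.0743])]
press_spot []
```

View images.

View pics/scene0.png

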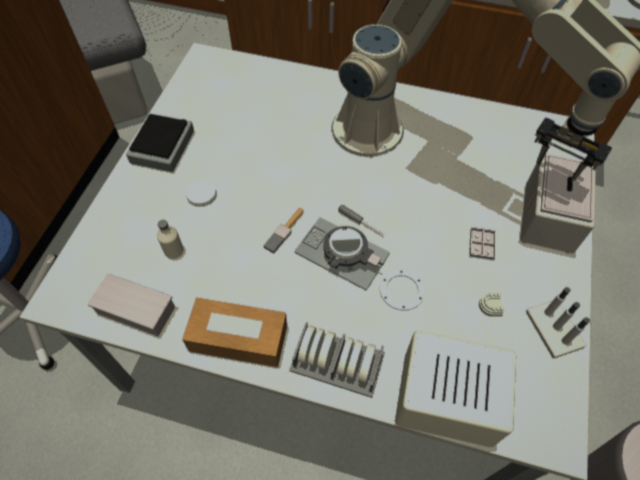

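View pics/top0.png

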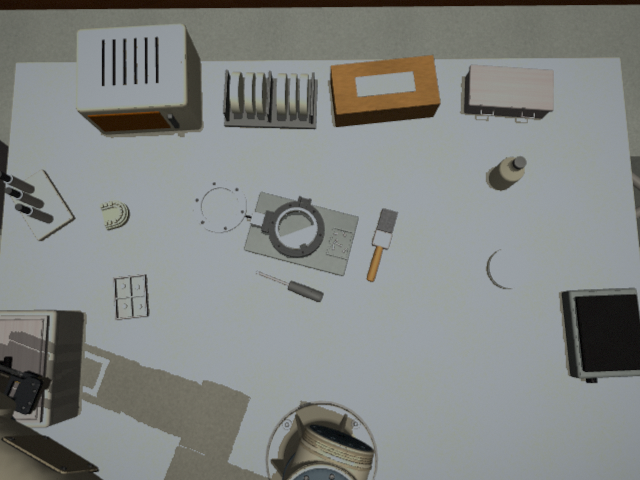

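```bash
python3 - <<'E'
import cv2
a=cv2.imread("pics/top0.png");b=cv2.imread("pics/scene0.png")
from bench import cams
import numpy as np
def pr(c,X):
    k=cams.calibration(c);f=240/np.tan(np.radians(k['vfov']/2));p=k['R']@np.array(X)+k['t'];return f*p[0]/p[2]+k['cx'],f*p[1]/p[2]+k['cy']
for n,i in(("top",a),("scene",b)):
    u,v=map(int,pr(n,[.524,.053,.07]));print(u,v)
    h=60; c=i[max(0,v-h):v+h,u-h:u+h]; cv2.imwrite(f"pics/{n}_crop.png",cv2.resize(c,(600,600),interpolation=cv2.INTER_CUBIC)); print(n,u-h,v-h)
E
```

```text
296 228
top 236 168
345 242
scene 285 182
```

View pics/top_crop.png

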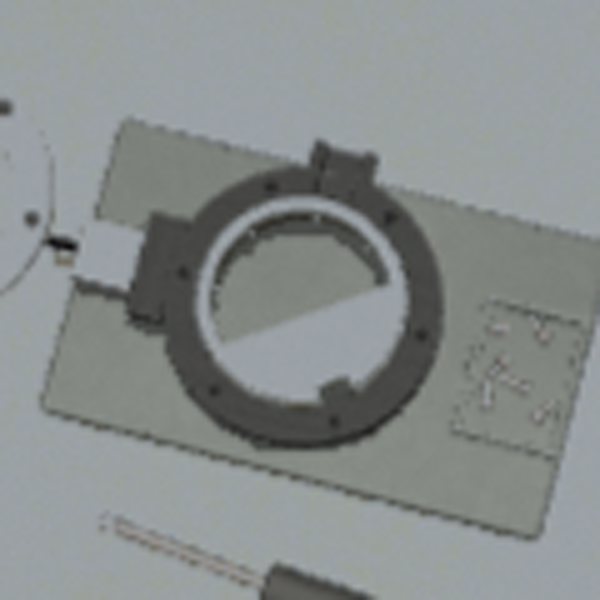

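View pics/scene_crop.png

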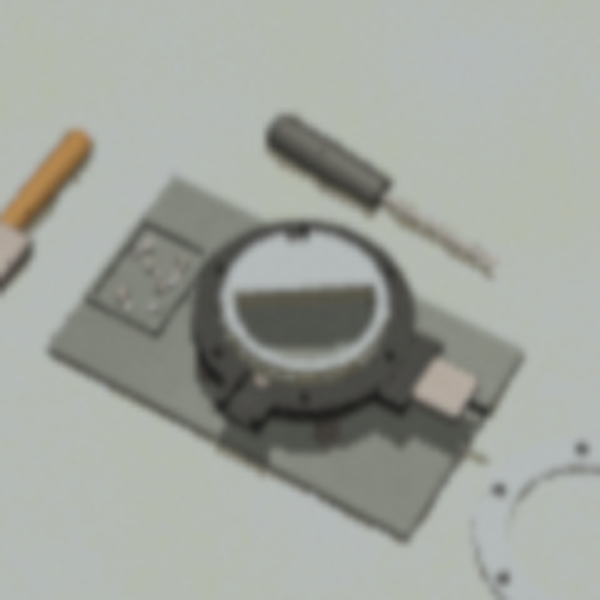

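The views show the holder near the image centre. The pin ear points to +x and the notch to −x, with the D opening on the +x side. I'll rectify the top view to get exact angles.

```bash
cat >h.py <<'E'
import cv2,numpy as np
from bench import cams
def rect(img,cam,z,cx=.525,cy=.053,half=.075,s=4000):
    k=cams.calibration(cam);f=240/np.tan(np.radians(k['vfov']/2))
    n=int(2*half*s); j,i=np.meshgrid(np.arange(n),np.arange(n))
    X=np.stack([cx+half-i/s, cy+half-j/s, np.full(i.shape,z)],-1)  # up=+x, left=+y
    P=X@k['R'].T+k['t']
    return cv2.remap(img,(f*P[...,0]/P[...,2]+k['cx']).astype(np.float32),(f*P[...,1]/P[...,2]+k['cy']).astype(np.float32),cv2.INTER_CUBIC)
E
python3 - <<'E'
from h import *
o=[]
for c in("top","scene"):
    r=rect(cv2.imread(f"pics/{c}0.png"),c,.075); n=len(r)
    for R in(49,):cv2.circle(r,(n//2,n//2),R*4,(0,0,255),1)
    cv2.drawMarker(r,(n//2,n//2),(0,255,0),0,10)
    cv2.imwrite(f"pics/r_{c}.png",r)
E
```

```text
(no output)
```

View pics/r_top.png

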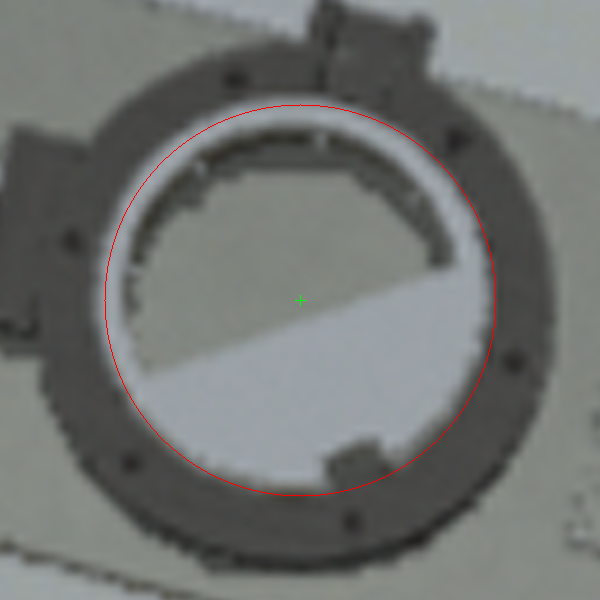

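View pics/r_scene.png

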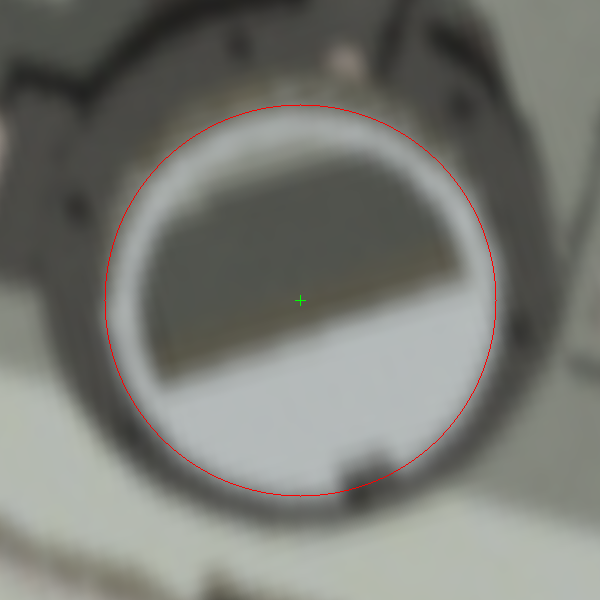

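```bash
python3 - <<'E'
from h import *
a=cv2.imread("pics/top0.png");b=cv2.imread("pics/scene0.png")
r=rect(a,"top",.012,half=.15,s=2000); cv2.imwrite("pics/stand.png",r)
l=cv2.createLineSegmentDetector().detect(cv2.cvtColor(r,6))[0][:,0]
for s in l:
    d=s[2:]-s[:2]
    if np.hypot(*d)>120: print(s.round(),np.degrees(np.arctan2(d[1],d[0])).round(2))
r=rect(b,"scene",.056,half=.075); cv2.circle(r,(300,300),192,(0,255,0),1)
for an in(-11,-15):
    cv2.line(r,(300,300),(int(300-300*np.sin(np.radians(an))),int(300-300*np.cos(np.radians(an)))),(0,0,255),1)
cv2.imwrite("pics/r_pin.png",r)
E
```

```text
(no output)
```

View pics/r_pin.png

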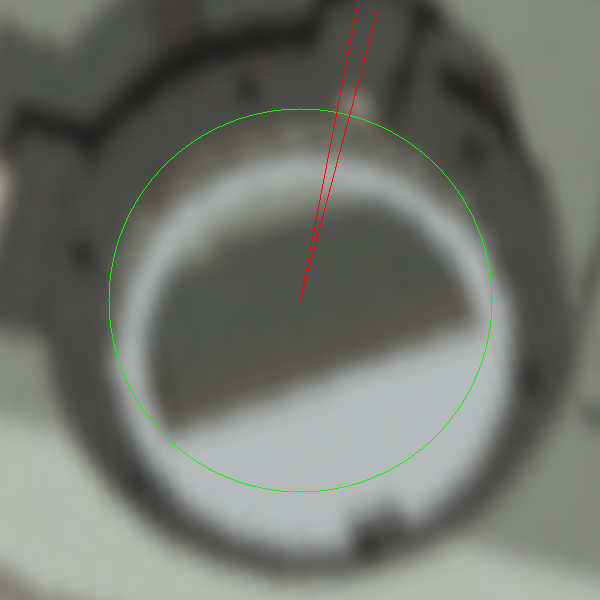

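Agreed estimates: axis at about (0.5255, 0.0535), notch at −160.4°, and pin at about −15° (the pin bolts and the scene view agree). So the blank turns about +145° (CCW). I'll close the gripper and travel.

Emit:
{"api": "step_arm", "payload": {
  "rows": [
    [0,0,-7,1.5,-2.6,0,0],
    [0,0,-7,1.5,-2.6,0,0],
    [0,0,-7,1.5,-2.6,0,0],
    [0,0,-7,1.5,-2.6,0,0],
    [0,0,-7,1.5,-2.6,0,0]
  ],
  "newtons": 20
}}

```text
time_s: 1.12
ee_pos: [0.2861, 0.4583, 0.2143]
tcp_rot: [179.8, -0.1, 124.6]
wrist_force: [1.0, 0.1, 0.0]
grip_width: 0.0605
```

Emit:
{"api": "step_arm", "payload": {
  "rows": [
    [0,0,-7,1.7,-2.7,0,0],
    [0,0,-7,1.7,-2.7,0,0],
    [0,0,-7,1.7,-2.7,0,0],
    [0,0,-7,1.7,-2.7,0,0],
    [0,0,-7,1.7,-2.7,0,0]
  ]
}}

```text
time_s: 1.53
ee_pos: [0.3735, 0.3169, 0.2151]
tcp_rot: [179.7, -0.2, 88.8]
wrist_force: [-0.0, 0.3, -0.4]
grip_width: 0.0273
```

Emit:
{"api": "step_arm", "payload": {
  "rows": [
    [0,0,-7,1.7,-2.7,0,0],
    [0,0,-7,1.7,-2.7,0,0],
    [0,0,-7,1.7,-2.7,0,0],
    [0,0,-7,1.7,-2.7,0,0],
    [0,0,-7,1.7,-2.7,0,0]
  ]
}}

```text
time_s: 1.95
ee_pos: [0.4618, 0.1747, 0.2165]
tcp_rot: [179.6, -0.3, 52.9]
wrist_force: [0.2, 1.0, -1.7]
grip_width: 0.0002
```

Emit:
{"api": "step_arm", "payload": {
  "rows": [
    [0,0,-6.6,1.4,-2.1,0,0],
    [0,0,-6.6,1.3,-2.1,0,0],
    [0,0,-6.6,1.3,-2.1,0,0],
    [0,0,-6.6,1.3,-2.1,0,0],
    [0,0,-6.6,1.3,-2.1,0,0]
  ]
}}

```text
time_s: 2.37
ee_pos: [0.5316, 0.062, 0.2176]
tcp_rot: [179.6, -0.4, 18.1]
wrist_force: [-0.5, -0.1, -0.9]
grip_width: 0.0006
```

```bash
cat >>h.py <<'E'
C=np.array([.5255,.0535])
def tgt(phi,bx,by,lead=3):
    p=np.radians(phi);c,s=np.cos(p),np.sin(p)
    return C+np.array([bx*c-by*s,bx*s+by*c])/1000,phi+180+lead
E
python3 - <<'E'
from h import *
from bench import bot
s=bot.state();print(s['ee_pos'],s['tcp_rot'],s['joint_pos'].round(1),s['time_s'])
print(tgt(-160.4,-8,-14,0))
cv2.imwrite("pics/t1.png",rect(cams.capture("top"),"top",.075,half=.1,s=3000))
cv2.imwrite("pics/s1.png",rect(cams.capture("scene"),"scene",.075,half=.1,s=3000))
E
```

```text
[0.53157312 0.06198317 0.21761648] [179.57162395  -0.43936174  18.07205098] [  6.7  11.8 104.8  -0.4  62.9  78.8] 2.3667
(array([0.52834014, 0.06937242]), 19.599999999999994)
```

View pics/s1.png

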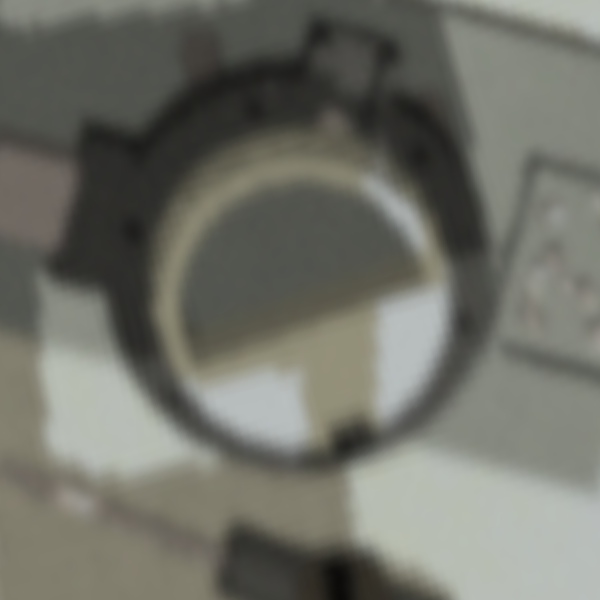

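The blank and pin are unobstructed in the scene view: pin sliver at about (335,118), notch at (350,435). Now correcting xy and descending.

Emit:
{"api": "step_arm", "payload": {
  "rows": [
    [0.2,0.2,1,-0.3,0.7,-2.5,0],
    [0,0,0.5,0,0,-3,0],
    [0,0,0,0,0,-3,0],
    [0,0,0,0,0,-2.5,0],
    [0,0,0,0,0,0,0]
  ]
}}

```text
time_s: 2.88
ee_pos: [0.5308, 0.069, 0.1069]
tcp_rot: [179.8, -0.8, 20.0]
wrist_force: [-0.9, 0.3, 0.6]
grip_width: 0.0005
```

Emit:
{"api": "step_arm", "payload": {
  "rows": [
    [0,0.5,0,-0.25,0,-1.5,0],
    [0,0,0,0,0,-0.6,0],
    [0,0,0,0,0,0,0]
  ]
}}

```text
time_s: 3.13
ee_pos: [0.5277, 0.0706, 0.0866]
tcp_rot: [180.0, -0.2, 20.2]
wrist_force: [-0.0, -0.5, 0.1]
grip_width: 0.0006
```

```bash
python3 - <<'E'
from h import *
from bench import bot
s=bot.state();print(s['ee_pos'],s['tcp_rot'])
cv2.imwrite("pics/t2.png",rect(cams.capture("top"),"top",.085,half=.075,s=4000))
cv2.imwrite("pics/s2.png",rect(cams.capture("scene"),"scene",.085,half=.075,s=4000))
E
```

```text
[0.52770478 0.07060494 0.08659366] [179.96789831  -0.22109252  20.24653225]
```

View pics/s2.png

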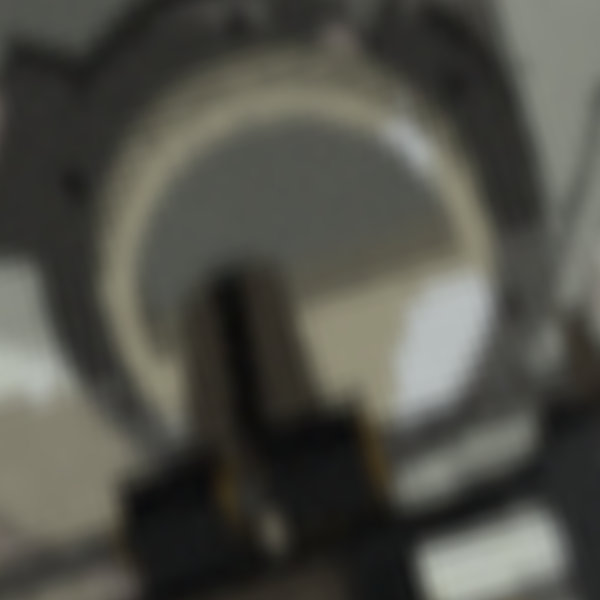

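View pics/t2.png

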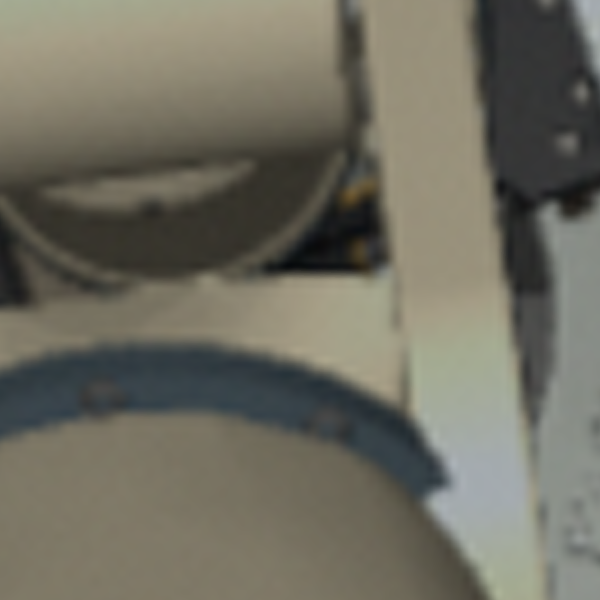

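The tip (at about (245,270), above the grey opening) is clear of the wall on all sides. Lowering it into the opening.

Emit:
{"api": "step_arm", "payload": {
  "rows": [
    [0,0.2,0,0.05,-0.1,-0.8,0],
    [0,0,0,0,0,-0.8,0],
    [0,0,0,0,0,-0.5,0],
    [0,0,0,0,0,0,0]
  ]
}}

```text
time_s: 3.57
ee_pos: [0.5317, 0.07, 0.0686]
tcp_rot: [179.9, -0.5, 20.3]
wrist_force: [-0.7, 0.9, 0.3]
grip_width: 0.0003
```

```bash
python3 - <<'E'
from h import *
for phi in range(-160,-12,12):
    p,y=tgt(phi,-2,-17); print(phi,p.round(4),y)
E
```

```text
-160 [0.5216 0.0702] 23
-148 [0.5182 0.069 ] 35
-136 [0.5151 0.0671] 47
-124 [0.5125 0.0647] 59
-112 [0.5105 0.0617] 71
-100 [0.5091 0.0584] 83
-88 [0.5084 0.0549] 95
-76 [0.5085 0.0513] 107
-64 [0.5093 0.0478] 119
-52 [0.5109 0.0446] 131
-40 [0.513  0.0418] 143
-28 [0.5158 0.0394] 155
-16 [0.5189 0.0377] 167
```

Emit:
{"api": "step_arm", "payload": {
  "rows": [
    [0,0.3,1,-0.4,0,-0.3,0],
    [0,0,1,-0.4,0,0,0],
    [0,0,1,-0.2,0,0,0]
  ]
}}

```text
time_s: 3.82
ee_pos: [0.5225, 0.0699, 0.0654]
tcp_rot: [180.0, -0.3, 23.5]
wrist_force: [6.5, -1.5, -1.6]
grip_width: 0.0009
```

Emit:
{"api": "step_arm", "payload": {
  "rows": [
    [0,0,6,-0.2,-0.04,0,0],
    [0,0,6,-0.18,-0.06,0,0],
    [0,0,6,-0.18,-0.08,0,0],
    [0,0,6,-0.16,-0.1,0,0]
  ]
}}

```text
time_s: 4.15
ee_pos: [0.5172, 0.0681, 0.0664]
tcp_rot: [179.9, -0.7, 48.6]
wrist_force: [1.0, 1.3, -1.5]
grip_width: 0.0005
```

```bash
python3 - <<'E'
from h import *
from bench import bot
s=bot.state();print(s['ee_pos'],s['tcp_rot'],s['wrist_force'],s['ft_torque'])
cv2.imwrite("pics/s3.png",rect(cams.capture("scene"),"scene",.075,half=.075,s=4000))
E
```

```text
[0.51716246 0.06811933 0.06638731] [179.85992455  -0.66310352  48.594388  ] [ 1.04025642  1.34442524 -1.47674947] [ 0.25962772 -0.18689877 -0.00923716]
```

View pics/s3.png

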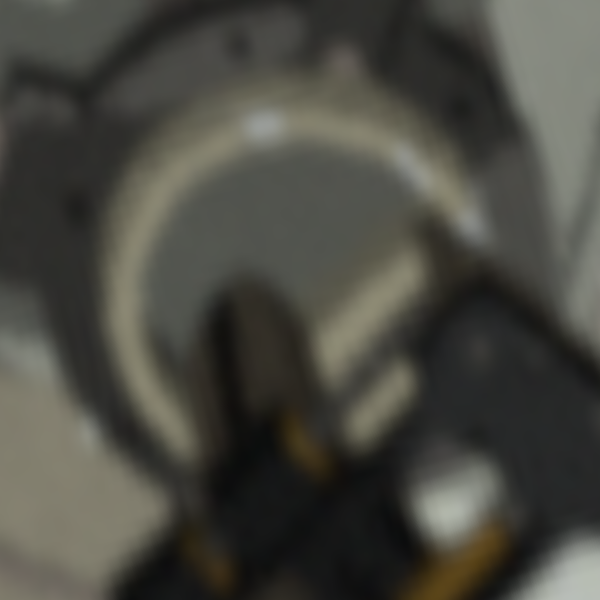

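The blank is following: the wall now slopes about 42°, so φ is about −138°. Continuing the arc.

Emit:
{"api": "step_arm", "payload": {
  "rows": [
    [0,0.4,5.5,-0.2,-0.13,-0.1,0],
    [0,0,5.5,-0.18,-0.15,0,0],
    [0,0,5.5,-0.17,-0.18,0,0],
    [0,0,5.5,-0.15,-0.18,0,0]
  ]
}}

```text
time_s: 4.53
ee_pos: [0.5119, 0.0628, 0.0668]
tcp_rot: [179.9, -0.7, 71.4]
wrist_force: [2.4, 3.4, -2.8]
grip_width: 0.0001
```

Emit:
{"api": "step_arm", "payload": {
  "rows": [
    [0,0.2,6,-0.06,-0.18,0,0],
    [0,0,6,-0.06,-0.18,0,0],
    [0,0,6,-0.04,-0.18,0,0],
    [0,0,6,-0.02,-0.18,0,0]
  ]
}}

```text
time_s: 4.87
ee_pos: [0.5093, 0.0568, 0.0671]
tcp_rot: [-179.9, -0.7, 96.1]
wrist_force: [1.0, 2.3, -1.6]
grip_width: 0.0003
```

Emit:
{"api": "step_arm", "payload": {
  "rows": [
    [0,0.4,5.5,-0.05,-0.22,-0.1,0],
    [0,0,5.5,0,-0.22,0,0],
    [0,0,6,0.02,-0.22,0,0],
    [0,0,6,0.04,-0.22,0,0]
  ]
}}

```text
time_s: 5.2
ee_pos: [0.5091, 0.0493, 0.0668]
tcp_rot: [-179.5, -0.9, 119.8]
wrist_force: [0.3, 1.9, -1.3]
grip_width: 0.0006
```

```bash
python3 - <<'E'
from h import *
from bench import bot
s=bot.state();print(s['ee_pos'],s['tcp_rot'],s['wrist_force'],s['joint_pos'].round(1))
cv2.imwrite("pics/s4.png",rect(cams.capture("scene"),"scene",.075,half=.075,s=4000))
E
```

```text
[0.50911547 0.04930447 0.06679154] [-179.5490991    -0.93502631  119.76566683] [ 0.266203    1.92172843 -1.28846059] [  4.9  22.  113.7   0.9  45.1 -25.5]
```

View pics/s4.png

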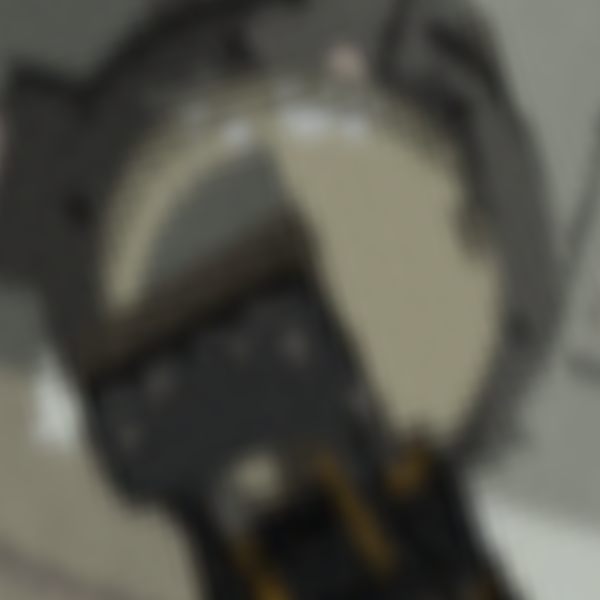

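Notch now at about (470,230), or −67°, and the pin sliver at (345,62). About 52° to go.

Emit:
{"api": "step_arm", "payload": {
  "rows": [
    [-0.3,0.5,5.5,0.06,-0.24,-0.1,0],
    [0,0,5.5,0.08,-0.2,0,0],
    [0,0,5.5,0.09,-0.18,0,0],
    [0,0,5.5,0.11,-0.17,0,0]
  ]
}}

```text
time_s: 5.58
ee_pos: [0.5112, 0.0424, 0.0662]
tcp_rot: [-179.0, -1.1, 142.0]
wrist_force: [-0.5, 3.4, -0.8]
grip_width: 0.0006
```

Emit:
{"api": "step_arm", "payload": {
  "rows": [
    [0,0.3,5.5,0.12,-0.17,0,0],
    [0,0,5.5,0.14,-0.16,0,0],
    [0,0,0,0,0,0,0]
  ]
}}

```text
time_s: 5.83
ee_pos: [0.5126, 0.0398, 0.0663]
tcp_rot: [-178.8, -1.5, 153.0]
wrist_force: [-0.7, 0.2, -0.4]
grip_width: 0.0005
```

```bash
python3 - <<'E'
from h import *
from bench import bot
s=bot.state();print(s['ee_pos'],s['tcp_rot'],s['wrist_force'],s['joint_pos'].round(1))
cv2.imwrite("pics/s5.png",rect(cams.capture("scene"),"scene",.075,half=.075,s=4000))
E
```

```text
[0.51255604 0.03982812 0.0662521 ] [-178.75929944   -1.46356762  153.01820606] [-0.71246354  0.2197737  -0.3651563 ] [  4.5  22.8 112.5  -0.4  46.6 -58.3]
```

View pics/s5.png

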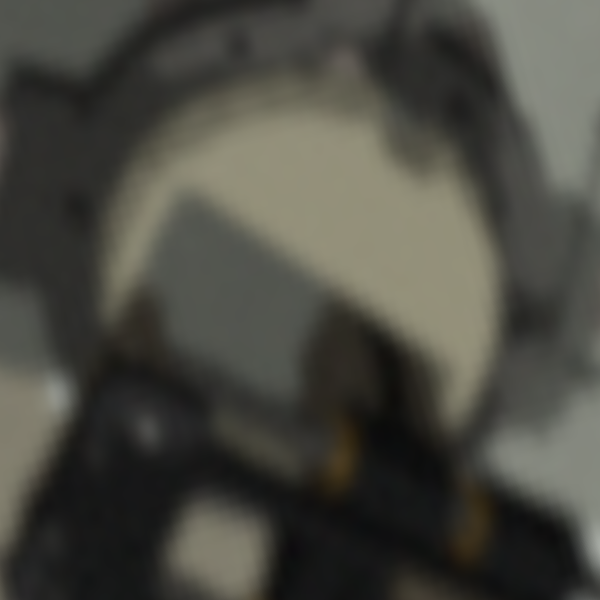

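Notch at (412,140), or about −35°, with the wall slope agreeing. About 20° remain.

Emit:
{"api": "step_arm", "payload": {
  "rows": [
    [-0.5,0.7,4,0.17,-0.1,-0.05,0],
    [-0.3,0.3,4,0.16,-0.08,0,0],
    [0,0,3,0.15,-0.06,0,0],
    [0,0,0,0,0,0,0]
  ]
}}

```text
time_s: 6.22
ee_pos: [0.5149, 0.0372, 0.0657]
tcp_rot: [-177.4, -2.2, 162.7]
wrist_force: [0.4, -1.0, 0.6]
grip_width: 0.0006
```

```bash
python3 - <<'E'
from h import *
from bench import bot
s=bot.state();print(s['ee_pos'],s['tcp_rot'],s['wrist_force'],s['joint_pos'].round(1))
cv2.imwrite("pics/s6.png",rect(cams.capture("scene"),"scene",.075,half=.075,s=4000))
cv2.imwrite("pics/t6.png",rect(cams.capture("top"),"top",.075,half=.075,s=4000))
E
```

```text
[0.51488136 0.03719675 0.06573176] [-177.42813967   -2.21899677  162.73795364] [ 0.42402914 -1.01024842  0.60804275] [  5.   23.5 111.4  -2.1  48.1 -66.3]
```

View pics/s6.png

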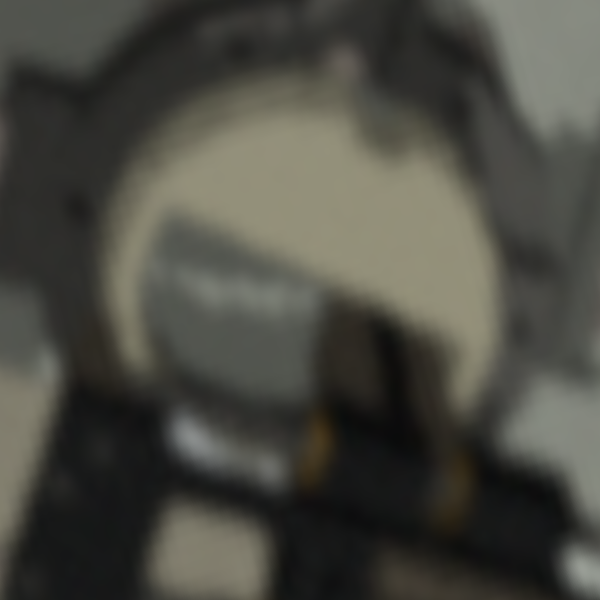

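View pics/t6.png

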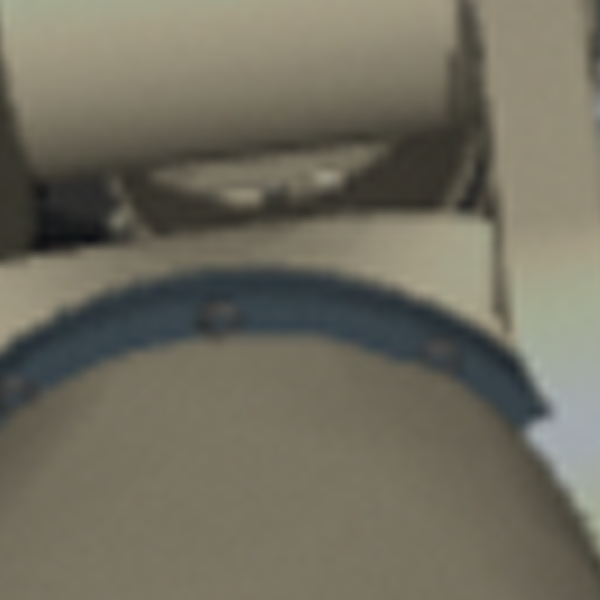

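Notch at about (385,130), roughly −26°, and the wall slope agrees at −25°. About 10.5° to go. I'm also correcting a 3° tilt that built up.

Emit:
{"api": "step_arm", "payload": {
  "rows": [
    [1,-1.4,3,0.15,-0.03,0,0],
    [0.8,-1.4,3,0.15,-0.03,0,0],
    [0,0,1,0.05,-0.02,0,0],
    [0,0,0,0,0,0,0]
  ]
}}

```text
time_s: 6.65
ee_pos: [0.5171, 0.0362, 0.0656]
tcp_rot: [-179.9, 0.0, 169.0]
wrist_force: [-0.5, 0.4, 0.7]
grip_width: 0.0004
```

```bash
python3 - <<'E'
from h import *
from bench import bot,models
s=bot.state();print(s['ee_pos'],s['tcp_rot'],s['wrist_force'],s['joint_pos'].round(1))
im=cams.capture("scene")
cv2.imwrite("pics/s7.png",rect(im,"scene",.075,half=.06,s=5000))
for l in("notch","pin_top","opening","press_spot"):print(l,[(round(d['conf'],2),[round(float(v),4) for v in d['location']]) for d in models.place_of(l,"scene")[:2]])
E
```

```text
[0.51710533 0.03623973 0.06558052] [-1.79916132e+02  2.09330073e-02  1.69007306e+02] [-0.5343336   0.39109576  0.68289214] [ 3.900e+00  2.230e+01  1.135e+02 -1.000e-01  4.430e+01 -7.500e+01]
notch [(0.93, [0.57, 0.0356, 0.0748]), (0.28, [0.5724, 0.0469, 0.0526])]
pin_top [(0.81, [0.5723, 0.0431, 0.0543]), (0.26, [0.521, 0.057, 0.0582])]
opening [(0.6, [0.5118, 0.0583, 0.0722])]
press_spot [(0.88, [0.5471, 0.0471, 0.0751])]
```

View pics/s7.png

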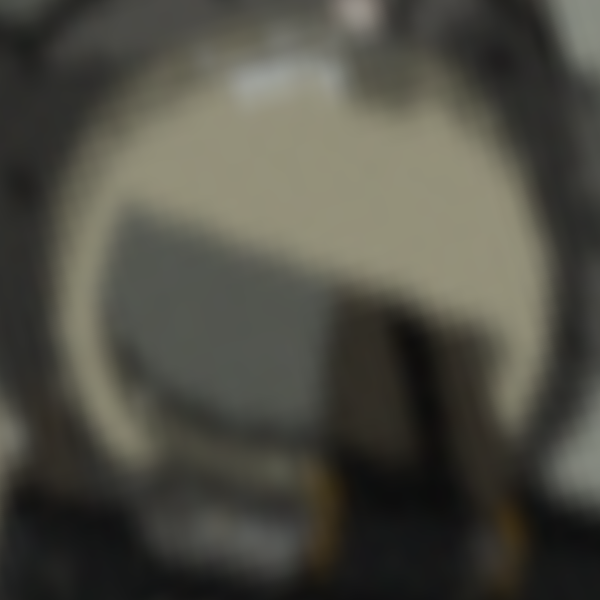

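Notch at about −19.5°, so about 4° more.

Emit:
{"api": "step_arm", "payload": {
  "rows": [
    [0,0,1.5,0.18,-0.02,0,0],
    [0,0,1,0.08,0,0,0],
    [0,0,0,0,0,0,0]
  ]
}}

```text
time_s: 7.15
ee_pos: [0.5194, 0.0364, 0.0652]
tcp_rot: [-179.9, -0.1, 171.6]
wrist_force: [-1.8, -0.1, 1.2]
grip_width: 0.0006
```

```bash
python3 - <<'E'
from h import *
from bench import bot,models
s=bot.state();print(s['ee_pos'],s['tcp_rot'],s['wrist_force'],s['joint_pos'].round(1))
im=cams.capture("scene")
cv2.imwrite("pics/s8.png",rect(im,"scene",.075,half=.06,s=5000))
for l in("notch","pin_top","opening","press_spot"):print(l,[(round(d['conf'],2),[round(float(v),4) for v in d['location']]) for d in models.place_of(l,"scene")[:2]])
E
```

```text
[0.51938267 0.03636554 0.06524336] [-1.79855127e+02 -1.11873834e-01  1.71599907e+02] [-1.81401067 -0.09128428  1.17604549] [  3.9  22.5 113.1  -0.2  44.5 -77.6]
notch [(0.88, [0.5725, 0.0434, 0.0746]), (0.32, [0.595, 0.247, 0.0003])]
pin_top [(0.69, [0.5747, 0.0415, 0.0524])]
opening [(0.85, [0.509, 0.058, 0.0749]), (0.74, [0.655, -0.4486, -0.0007])]
press_spot [(0.76, [0.5479, 0.0509, 0.0728])]
```

View pics/s8.png

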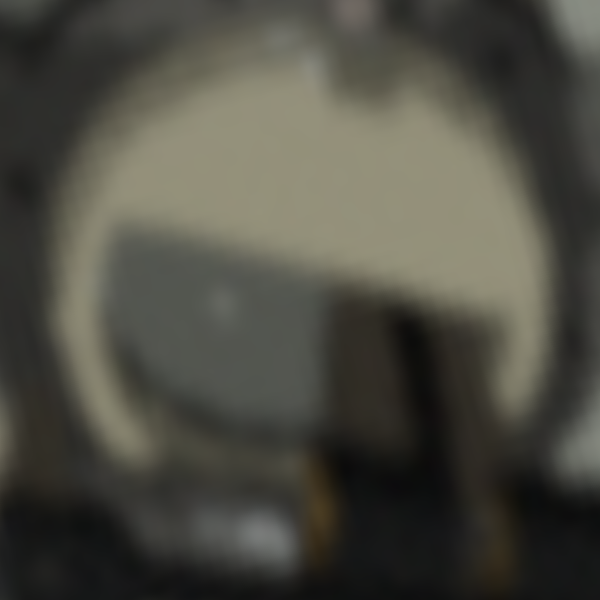

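Wall slope is 14° and the notch about −15.5°, which puts the notch over the pin. Backing off, lifting, and moving to the press spot (~0.5497, 0.047).

Emit:
{"api": "step_arm", "payload": {
  "rows": [
    [0,0,0,-0.4,0.1,0,0],
    [0,0,0,0,0,0,0],
    [0,0,0,0,0,1.2,0],
    [0,0,0,0,0,1.5,0],
    [0,0,0,0,0,0.5,0]
  ]
}}

```text
time_s: 7.82
ee_pos: [0.5143, 0.0376, 0.0969]
tcp_rot: [-179.9, -0.2, 171.5]
wrist_force: [-0.5, -0.4, -0.6]
grip_width: 0.0005
```

Emit:
{"api": "step_arm", "payload": {
  "rows": [
    [0,0,-3,1,0.3,0,0],
    [0,0,-3,1,0.3,0,0],
    [0,0,0,1,0.3,0,0],
    [0,0,0,0,0,0,0]
  ]
}}

```text
time_s: 8.15
ee_pos: [0.5465, 0.0471, 0.0987]
tcp_rot: [-179.9, 0.1, 165.3]
wrist_force: [-0.0, -0.2, 0.5]
grip_width: 0.0005
```

```bash
python3 - <<'E'
from h import *
from bench import bot
s=bot.state();print(s['ee_pos'],s['tcp_rot'],s['wrist_force'])
cv2.imwrite("pics/s9.png",rect(cams.capture("scene"),"scene",.075,half=.06,s=5000))
E
```

```text
[0.54649091 0.04713322 0.09867605] [-1.79944878e+02  8.23028941e-02  1.65309901e+02] [-0.03603776 -0.21340085  0.49862176]
```

View pics/s9.png

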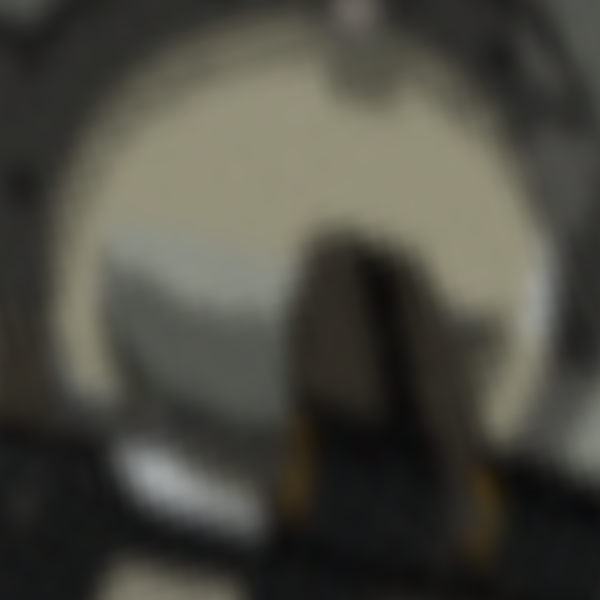

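Notch undisturbed at (365,75), right beside the pin sliver at (355,10). Lowering to just above the blank.

Emit:
{"api": "step_arm", "payload": {
  "rows": [
    [0,0,0,0.2,0,-1,0],
    [0,0,0,0,0,-0.8,0],
    [0,0,0,0,0,0,0]
  ]
}}

```text
time_s: 8.45
ee_pos: [0.5461, 0.0467, 0.078]
tcp_rot: [-179.9, -0.1, 165.5]
wrist_force: [-0.4, -0.7, -0.1]
grip_width: 0.0002
```

Emit:
{"api": "step_arm", "payload": {
  "rows": [
    [0,0,0,0,0,-0.2,0],
    [0,0,0,0,0,-0.2,0],
    [0,0,0,0,0,0,0]
  ]
}}

```text
time_s: 8.7
ee_pos: [0.5456, 0.0466, 0.0728]
tcp_rot: [-179.9, -0.1, 165.5]
wrist_force: [1.0, 0.2, 0.6]
grip_width: 0.0005
```

Emit:
{"api": "step_arm", "payload": {
  "rows": [
    [0,0,0,0,0,-0.15,0],
    [0,0,0,0,0,-0.15,0]
  ]
}}

```text
time_s: 8.87
ee_pos: [0.5456, 0.0466, 0.0703]
tcp_rot: [-179.9, -0.1, 165.6]
wrist_force: [-2.3, 0.1, 6.3]
grip_width: 0.0005
```

Emit:
{"api": "step_arm", "payload": {
  "rows": [
    [0,0,0,0,0,-0.1,0]
  ]
}}

```text
time_s: 8.95
ee_pos: [0.5456, 0.0466, 0.0696]
tcp_rot: [-179.9, -0.1, 165.6]
wrist_force: [-1.1, 0.5, 7.0]
grip_width: 0.0004
```

It is sliding down under about 6–7 N. The seated top is at 69 mm.

Emit:
{"api": "step_arm", "payload": {
  "rows": [
    [0,0,0,0,0,-0.08,0]
  ]
}}

```text
time_s: 9.03
ee_pos: [0.5456, 0.0466, 0.0693]
tcp_rot: [-179.9, -0.1, 165.6]
wrist_force: [-4.1, 1.0, 15.4]
grip_width: 0.0005
```

Emit:
{"api": "step_arm", "payload": {
  "rows": [
    [0,0,0,0,0,-0.08,0]
  ]
}}

```text
time_s: 9.12
ee_pos: [0.5456, 0.0466, 0.0693]
tcp_rot: [-179.9, -0.1, 165.6]
wrist_force: [-3.9, -0.4, 15.0]
grip_width: 0.0004
```

Emit:
{"api": "step_arm", "payload": {
  "rows": [
    [0,0,0,0,0,-0.08,0]
  ]
}}

```text
time_s: 9.2
ee_pos: [0.5456, 0.0466, 0.0694]
tcp_rot: [-179.9, -0.1, 165.6]
wrist_force: [-3.0, -0.8, 11.5]
grip_width: 0.0007
```

The finger has come to a firm stop at z = 0.0693 with 15 N, so the blank is seated. Lifting off and clearing the view.

Emit:
{"api": "step_arm", "payload": {
  "rows": [
    [0,0,0,0,0,1,0],
    [0,0,0,0,0,3,0],
    [0,0,0,0,0,4,0],
    [0,0,0,0,0,4,0]
  ]
}}

```text
time_s: 9.53
ee_pos: [0.538, 0.0458, 0.1858]
tcp_rot: [-179.6, -1.0, 165.6]
wrist_force: [1.2, -0.2, 0.1]
grip_width: 0.0004
```

Emit:
{"api": "step_arm", "payload": {
  "rows": [
    [0,0,0,-1.5,3.5,0,0],
    [0,0,0,-1.5,3.5,0,0],
    [0,0,0,-1.5,3.5,0,0],
    [0,0,0,-1.5,3.5,0,0],
    [0,0,0,-1.5,3.5,0,0]
  ]
}}

```text
time_s: 9.95
ee_pos: [0.4681, 0.2207, 0.1992]
tcp_rot: [-180.0, 0.1, 165.0]
wrist_force: [0.6, -0.3, 0.5]
grip_width: 0.0005
```

Emit:
{"api": "step_arm", "payload": {
  "rows": [
    [0,0,0,-1.5,3.5,0,0],
    [0,0,0,-1.5,3.5,0,0],
    [0,0,0,-1,2,0,0],
    [0,0,0,0,0,0,0]
  ]
}}

```text
time_s: 10.28
ee_pos: [0.4224, 0.3193, 0.2015]
tcp_rot: [179.8, 0.1, 165.2]
wrist_force: [0.7, -0.6, -0.6]
grip_width: 0.0005
```

```bash
python3 - <<'E'
from h import *
from bench import bot,models
s=bot.state();print(s['time_s'],s['ee_pos'])
o=[]
for c in("top","scene"):
    r=rect(cams.capture(c),c,.069,half=.075,s=2660);o.append(r)
    for l in("blank","notch","pin_top","opening"):print(c,l,[(round(d['conf'],2),[round(float(v),4) for v in d['location']]) for d in models.place_of(l,c)[:2]])
r=np.hstack(o);cv2.circle(r,(199,199),130,(0,0,255),1);cv2.circle(r,(598,199),130,(0,0,255),1)
cv2.imwrite("pics/end.png",r)
cv2.imwrite("pics/endfull.png",cams.capture("scene"))
E
```

```text
10.2833 [0.42239605 0.31933977 0.20153817]
top blank [(0.77, [0.5246, 0.0579, 0.0488])]
top notch [(0.74, [0.5753, 0.0438, 0.0673])]
top pin_top [(0.9, [0.5731, 0.0433, 0.0583])]
top opening [(0.65, [0.5119, 0.0595, 0.0665]), (0.39, [0.5228, 0.0518, -0.0031])]
scene blank [(0.7, [0.5247, 0.0565, 0.051])]
scene notch [(0.74, [0.5735, 0.0406, 0.068])]
scene pin_top [(0.88, [0.5732, 0.044, 0.0563])]
scene opening [(0.71, [0.5126, 0.0561, 0.0655]), (0.15, [0.6546, -0.4489, 0.0005])]
```

View pics/end.png

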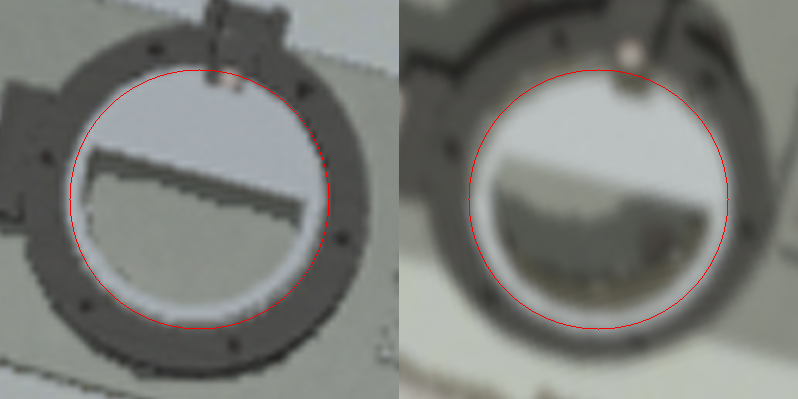

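View pics/endfull.png

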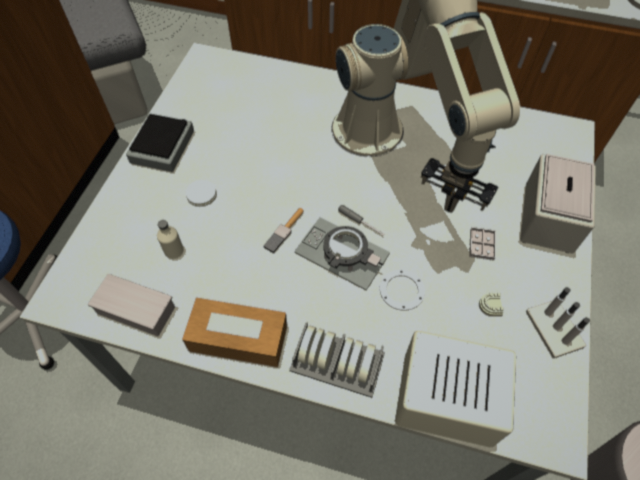

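The final views show the pin inside the notch (top view (228,78)), the blank at shoulder height, the arm clear, and the other items where they were. Handing in.

```bash
python3 -c "
from bench import workorder
print(workorder.finish_job())"
```

```text
the job is handed in; nothing more can be done
None
```

The blank is turned, its notch is over the pin, and it is pressed home; I handed the job in at about 10.5 s. No verdict was reported.

- **What I did:** I put the closed fingertip into the D opening and pushed the straight wall round by about 145° counter-clockwise. The notch went from about −160° to about −15°. I then backed off, lifted clear and pressed down on the solid part of the blank.
- **Forces:** Forces read between moves stayed at about 7 N or less while turning. The blank slid down under about 6–7 N and came to a firm stop with the fingertip at z = 69.3 mm under about 15 N. The seated top should be at 69 mm.
- **Final camera checks:**
  - Both cameras show the pin inside or beside the notch.
  - The networks put the blank's underside at 48.8 mm (top) and 51.0 mm (scene), against 51 mm when seated.
  - They put the notch about 2 mm (top) and 3.4 mm (scene) from the pin, within their 4 mm accuracy. The scene figure is just inside the 3.5 mm limit, so the fully seated height is the stronger evidence.
  - By eye, the other items look unmoved, and the arm touches nothing.
- **Disagreement:** The networks placed the pin at about −11.6°. The ring bolts, the stand edge and the pin seen in the scene picture gave −14° to −16°. I used −15°, and the blank went down there.

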